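Pin the swing-up towel bar

TASK

Lock the little swing-up towel bar: take the steel pin from its ceramic stand and stand it in the hole on top of the bar's bracket, where it rests on the axle inside. Then swing the bar away from the robot until you feel the pin drop into the axle's hidden cross-hole and stop the bar (do not force it further), and press the pin straight down until its head sits flush on the bracket. Leave the deodorant, ring dish and tin where they are.

Things in the scene. Friction and masses are not known exactly. Their poses are not given: they have to be found in the camera images.
- bracket: Aluminium bracket fixed to the shelf: base plate 90 x 90 x 8 mm with a closed block 60 (x) by 56 (y) mm on it, flat top 92 mm above the shelf. Origin: centre of its underside, on the shelf; z up. The towel bar's axle lies along the bracket's y axis, 45 mm up.
- bore_mouth (a point): Centre of the mouth of the upright round bore in the middle of the bracket's flat top, 92 mm above the shelf. Bore 12 mm wide with a 2 mm chamfer; it goes 26 mm down to the hidden axle, whose top is 65 mm above the shelf.
- axle_mid (a point): Middle of the hidden axle drum (40 mm thick), 45 mm above the shelf, straight under the bore. A 13 mm cross-hole runs right through it; its angle to the bar differs each time and cannot be seen. It comes upright under the bore with the bar somewhere between 0.5 rad short of upright (robot side) and 0.8 rad past it (about 0.15 rad of play); never lined up at the start.
- towel_bar: L-shaped round steel bar, 12 mm thick, on the bracket's +y side, swinging about the axle. Origin: axle_mid; its y axis is the axle, z points out towards the bar. Radial leg at y = 42 mm, 95 mm long; the outer part runs along y from 42 to 140 mm, ending in an 18 mm ball. Starts leaning 0.8 to 0.9 rad to the bracket's -x (robot) side; swings to 1.3 rad on the +x side.
- bar_grip (a point): Point on the outer bar's centre line, y = 95 mm, 95 mm from the axle: push or hold here. The bar stays where left; moving it takes 1 to 2 N (3 N at a far lean). When the pin has dropped in, it stops after a few mm: 4 N is enough to feel it. The pin feels 5 to 7 times the force: 8 N here can harm it.
- pin: Loose steel pin, about 90 g, upright in the stand. Shank 10 mm thick, 70 mm long with a 2.5 mm tapered foot, then a round head 22 mm wide, 16 mm high. Origin: end of the foot; z runs to the head. Stood on the axle its foot is 65 mm above the shelf; it drops about 10 mm into the cross-hole onto a snug bush, then must be pressed 33 mm more with 5 to 8 N until the head meets the bracket.
- pin_head (a point): Centre of the top of the pin's head, 86 mm from the foot: 151 mm above the shelf with the pin stood on the axle, 108 mm with the pin home. A push of 14 N tells that the head has met the bracket.
- pin_stand: White ceramic block 50 x 50 x 30 mm fixed to the shelf, with a 12 mm hole 22 mm deep in its top in which the pin stands. Origin: centre of its underside.
- deodorant: Bystander: capped grey deodorant stick, 44 mm wide, 105 mm high, standing. Origin: centre of its underside.
- ring_dish: Bystander: shallow white ceramic ring dish, 90 mm wide, 22 mm high. Origin: centre of its underside.
- tin: Bystander: closed flat aluminium tin 77 x 57 x 25 mm. Origin: centre of its underside.
Not all that is in view belongs to the job. There is more than one size of the bracket; the job needs the larger.

How it is judged:
On the way, in this order (a step that is already met when the one before it is completed fails the run):
1. the pin stands in the bracket's bore, let go, resting on the axle (horizontal distance between pin and bracket below 0.004 m and z of pin in the frame of bracket below 0.08 m and angle between pin's own z axis and vertical below 0.2 rad and contact force between the fingers and pin below 0.1 N), for 0.2 s.
2. the bar has been turned until the pin has dropped into the cross-hole (horizontal distance between pin and bracket below 0.004 m and z of pin in the frame of bracket below 0.0615 m), for 0.2 s.
At the end, for the whole second after the job is handed in: The pin is through the axle's cross-hole with its head within 2.5 mm of the bracket's top, its foot within 4 mm of the bore's axis, upright within 0.1 rad; pin and bar at rest (z of pin in the frame of bracket below 0.0245 m and horizontal distance between pin and bracket below 0.004 m and angle between pin's own z axis and vertical below 0.1 rad and linear speed of each of pin, towel_bar below 0.02 m/s and angular speed of towel_bar below 0.1 rad/s); the robot touches nothing.
It fails at once if the pin was wedged with more than 65 N by forcing the bar or the pin (contact force between pin and towel_bar above 65 N).
It fails at once if the deodorant was pushed or tipped (distance of deodorant from where it was at the start of the episode above 0.02 m or angle between deodorant's own z axis and vertical above 0.3 rad).
It fails at once if the ring dish was pushed or tipped (distance of ring_dish from where it was at the start of the episode above 0.02 m or angle between ring_dish's own z axis and vertical above 0.3 rad).
It fails at once if the tin was pushed or tipped (distance of tin from where it was at the start of the episode above 0.02 m or angle between tin's own z axis and vertical above 0.3 rad).
It also fails if it takes over 72 s, if anything falls off the work surface, if the arm or the gripper's body presses on something with over 40 N, if the wrist force passes 120 N, or if a joint passes its speed limit or range.

ROBOT

A 7-joint arm with a two-finger parallel gripper is mounted at the origin on the work surface. World frame = base frame: x ahead of the robot, y to its left, z up, the work surface at z = 0. Lengths are in m, angles in rad, forces in N, time in s.
With the tool pointing down it reaches from about 0.4 to 0.85 m from the base axis. Payload 10.4 kg.
Tool frame: the origin (TCP) lies midway between the tips of the shut fingers; the grasp point (between the pads) lies 19 mm behind it; z points along the fingers, y is the line along which they close (so a half turn about z gives the same grasp; the last joint's range is limited). The gripper opens to 85 mm and grips with 20 to 120 N. Pads are 22 mm wide; open, the fingers measure 114 mm over their backs; the gripper's body (76 mm by 85 mm) begins 54 mm behind the grasp point. The pads swing forward as they close: fully open they stand 13 mm farther back than shut.
Start: joints at [1.123, 0.332, -0.065, 1.46, 0.022, 1.35, -0.088], TCP at [0.258, -0.569, 0.231] pointing down, gripper open.
Joint ranges: [-2.6, 2.6], [-0.5, 2.12], [-1.47, 1.34], [0.16, 2.42], [-1.27, 4.41], [0.06, 2.06], [-2.6, 2.6]. Speed limits (rad/s): [2.22, 2.22, 2.79, 2.79, 3.14, 3.14, 3.14].

INTERFACE

Orientations are given as a unit quaternion [x, y, z, w].
In Python, from workcell import monitor, eyes, manip gives the robot as it stands.
- The arm moves only by the tool send_rows, never from a script. Its arguments are lists of equal length, an entry for each row: "offset": the shift along the tool's x, y, z in mm, a list of three; "roll": the turn about the tool's z in rad. In form: {"offset": [[tx, ty, tz], ...], "roll": [roll, ...]}. A call has exactly 5 rows; each row is the pose to reach, as a shift and turn from the pose commanded when the call began, along the tool's axes at that moment; what a row does not reach only later rows make up. A row lasts 1/12 s, in which the tool goes at most 41.7 mm and 7.16 degrees, less where a joint would pass 70% of its speed; a pose out of reach is approached as far as the arm can. A call with a gripper value outside its range is refused whole. "jaw" is the opening, from 0 (shut) to 1 (fully open), set as the call begins (left out, the last holds). The fingers move at their own pace and stop on an object; "newtons" is the grip in N (left out, the last holds). Time passes only in rows, so rows that repeat a pose let the fingers close, or fill a call up. It gives the time, the measured TCP pose, the force and the opening at its end, in the units of the state.
- monitor.get_obs(): the state, without advancing time (a new reading comes with each control period).
- eyes.camera(name): name is "scene" or "top" or "wrist"; returns (picture, depth): 384x512x3 uint8, blue, green, red; 384x512 float32, m along the optical axis (not along the pixel's ray), 0 where there is no reading.
- eyes.camera_params(name): a dict with "fovy" (degrees; the focal length in pixels is half the picture's height over the tangent of half this angle, whatever the lens; pixels are square), "cx", "cy" (the principal point, pixels), "k1" (the pictures are not rectified: a ray, as slopes to the right and down, at radius r is drawn at 1 + k1 r^2 times it, then the intrinsics apply), "R" (3x3) and "t" (3): a world point X has camera coordinates R X + t. Camera axes: x right, y down, z forward; pixel columns grow to the right and rows downward; lengths in m; the calibration is good to about 2 mm. A picture is of the moment at which its call begins: read the wrist's pose just before it. camera_params takes no time and is no camera call; for the wrist camera it gives the pose at the moment of the call.
- manip.hand_in(): hands the job in, once; it reports no verdict.
The state is a dict: "clock": time; "joint_pos": joint angles; "joint_velocities": joint speeds; "tau": joint torques, N m; "position": TCP position; "ee_rot": TCP orientation; "ft_force": force on the tool from outside, world axes, zero at the start; "torque": the same for the moment, N m; "grip_width": opening from 0.0 (shut) to 1.0 (fully open).
Only numpy, scipy, OpenCV 4.12 (cv2) and the standard library are available. Lean on these libraries where they do the work, as an engineer would, in place of code of your own. Each camera call takes 0.05 s, during which the arm holds its last target. There are 200 camera calls.

## Working session

There is one attempt and no reset: what is moved stays moved. The work goes in short steps, Python scripts to look and compute and a tool call to move; the robot and the scene stay as the last step left them, time stands still between calls to the robot, and variables do not carry over. Pictures are saved under pics/ and viewed, on a budget of 10 in all, crops included, one or two more only if the job needs it, and the job is handed in when it is done.

Besides the shell and the picture viewer there is one more tool, called after "Call:" as a command line: name --pt "numbers of a row" for each row, then --argument value for the rest. send_rows: Moves the arm, as the interface text tells. Its arguments: {"type":"object","properties":{"offset":{"type":"array"},"roll":{"type":"array"},"jaw":{"type":"number"},"newtons":{"type":"number"}},"required":["offset","roll"]}

```bash
mkdir -p pics; cat > h.py <<'E'
import numpy as np,cv2
from workcell import monitor,eyes,manip
from scipy.spatial.transform import Rotation as Ro
def snap(n,f=None):
    p=eyes.camera_params(n);im,d=eyes.camera(n)
    np.savez(f'pics/{f or n}.npz',im=im,d=d,R=p['R'],t=p['t'],k=[p['fovy'],p['cx'],p['cy'],p['k1']])
    return im,d
def world(f,u,v,z=None,depth=None):
    """pixel -> world, on plane z or from depth"""
    a=np.load(f'pics/{f}.npz');fovy,cx,cy,k1=a['k'];F=192/np.tan(np.radians(fovy/2))
    q=np.array([(u-cx)/F,(v-cy)/F]);s=q.copy()
    for _ in range(20): s=q/(1+k1*(s@s))
    r=np.array([*s,1.]);R,t=a['R'],a['t'];o=-R.T@t;w=R.T@r
    if z is None:
        dd=a['d'][int(round(v)),int(round(u))] if depth is None else depth
        return o+w*dd
    return o+w*(z-o[2])/w[2]
def pix(f,X):
    a=np.load(f'pics/{f}.npz');fovy,cx,cy,k1=a['k'];F=192/np.tan(np.radians(fovy/2))
    c=a['R']@X+a['t'];s=c[:2]/c[2];s=s*(1+k1*(s@s));return s*F+[cx,cy]
def crop(f,x,y,w,h,s,out):
    im=np.load(f'pics/{f}.npz')['im'];cv2.imwrite(f'pics/{out}.png',cv2.resize(im[y:y+h,x:x+w],None,fx=s,fy=s,interpolation=cv2.INTER_CUBIC))
def totool(dw):
    o=monitor.get_obs();return Ro.from_quat(o['ee_rot']).inv().apply(dw)*1000
E
python3 - <<'E'
from h import *
a,_=snap('top');b,_=snap('scene')
cv2.imwrite('pics/both.png',np.vstack([cv2.resize(a,(400,300)),cv2.resize(b,(400,300))]))
cv2.imwrite('pics/top.png',cv2.resize(a,(800,600)))
cv2.imwrite('pics/scene.png',cv2.resize(b,(800,600)))
o=monitor.get_obs();print(o);print(Ro.from_quat(o['ee_rot']).as_matrix().round(3))
E
```

```text
{'clock': 0.1, 'joint_pos': array([ 1.12338094,  0.33278656, -0.06470852,  1.46083908,  0.02160878,
        1.3499204 , -0.08849255]), 'joint_velocities': array([ 0.00114537, -0.00081655,  0.00067113, -0.00292216, -0.00093852,
        0.0001466 ,  0.00090613]), 'tau': array([ 1.67354476e-03, -6.26743698e+01,  4.93804284e-02, -3.92428493e+01,
        1.63095247e-02,  6.95741401e-03, -1.51344545e-05]), 'position': array([ 0.25745655, -0.56914246,  0.23061805]), 'ee_rot': array([ 9.77522157e-01,  2.10831773e-01, -1.63358588e-04, -6.07190447e-04]), 'ft_force': array([-0.57200131,  0.00595548, -0.22392159]), 'torque': array([-0.01643222, -0.00448043,  0.04923163]), 'grip_width': 0.997893561506103}
[[ 0.911  0.412 -0.001]
 [ 0.412 -0.911  0.001]
 [-0.    -0.001 -1.   ]]
```

View pics/top.png

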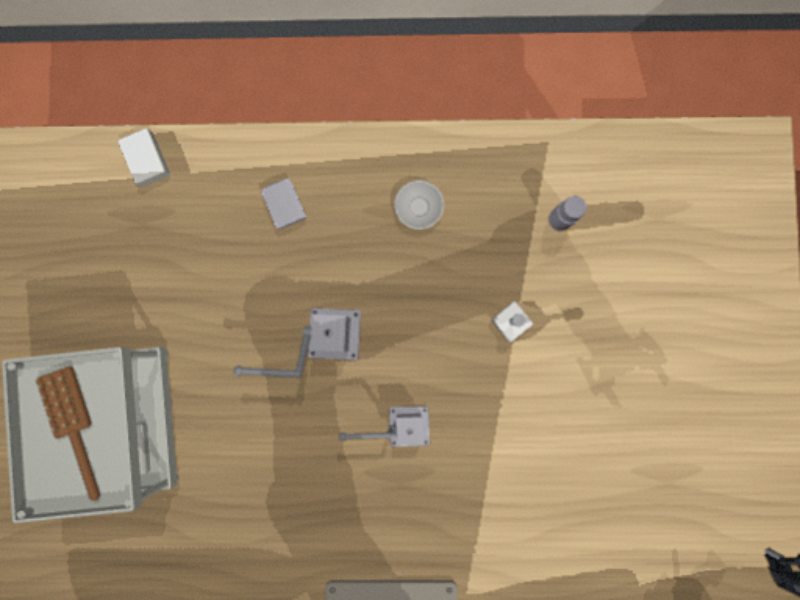

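View pics/scene.png

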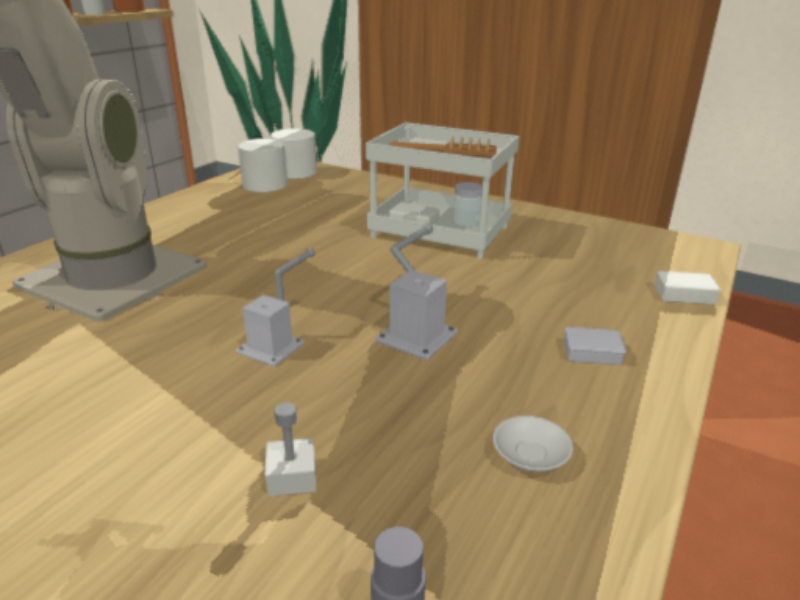

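Top view (800x600): the bracket candidates are the one at (334,333), which is bigger, and the smaller one at (409,427). I choose the larger. The only pin candidate is in the white stand at (517,321). Lookalikes are the white box (143,157) and the tin (284,203). Now a close crop to check the choice.

```bash
python3 - <<'E'
from h import *
a=np.load('pics/top.npz')['im']
c1=cv2.resize(a[185:305,140:290],None,fx=4,fy=4,interpolation=cv2.INTER_CUBIC)
c2=cv2.resize(a[185:225,305:355],None,fx=4,fy=4,interpolation=cv2.INTER_CUBIC)
c2=cv2.copyMakeBorder(c2,0,480-160,0,0,cv2.BORDER_CONSTANT)
cv2.imwrite('pics/c.png',np.hstack([c1,c2]))
s=.64
for n,u,v,z in [('bore',327,332,.092),('pin',519,320,.094),('small',409,432,.07),('ballend',237,371,None),('elbow',300,374,None),('dish',419,205,.02),('deo',572,206,.105),('tin',284,203,.025)]:
    print(n,world('top',u*s,v*s,z).round(3), world('top',u*s,v*s).round(3))
E
```

```text
bore [0.552 0.103 0.092] [0.552 0.105 0.072]
pin [ 0.569 -0.217  0.094] [ 0.569 -0.217  0.093]
small [ 0.383 -0.033  0.07 ] [ 0.373 -0.033  0.004]
ballend [0.489 0.246 0.116] [0.489 0.246 0.116]
elbow [0.483 0.144 0.113] [0.483 0.144 0.113]
dish [ 0.782 -0.055  0.02 ] [ 0.786 -0.055  0.004]
deo [ 0.757 -0.307  0.105] [ 0.758 -0.308  0.101]
tin [0.787 0.19  0.025] [0.787 0.19  0.025]
```

View pics/c.png

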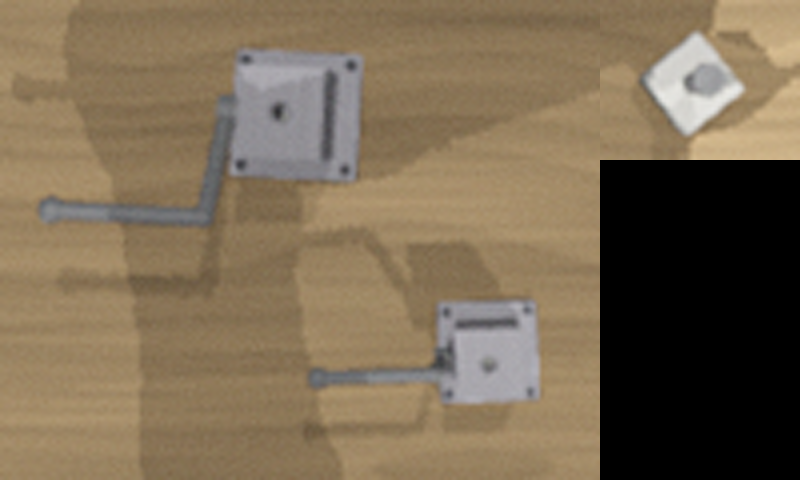

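The larger bracket is confirmed: bore at crop (279,111), bar ball at (48,209), elbow at (205,216), base corners at (237,50), (362,55), (356,182), (230,173). The pin head is at (708,79) on the white stand.

```bash
python3 - <<'E'
from h import *
P=lambda x,y,z:world('top',140+x/4,185+y/4,z)
c=[P(*q,.008) for q in [(237,50),(362,55),(356,182),(230,173)]]
print('base',np.round(c,4),np.mean(c,0).round(4))
for i in range(4): d=c[(i+1)%4]-c[i];print(np.linalg.norm(d).round(4),np.degrees(np.arctan2(d[1],d[0])).round(1))
print('bore',P(279,111,.092)); print('pin',world('top',332,204.75,.094))
o=monitor.get_obs();p=eyes.camera_params('wrist');C=-p['R'].T@p['t'];T=Ro.from_quat(o['ee_rot']).as_matrix()
print('cam in tool',T.T@(C-o['position']),'\n',(T.T@p['R'].T).round(2),p['fovy'],p['cx'],p['cy'])
print('delta tool',totool(np.array([.569,-.217,.20])-o['position']))
E
```

```text
base [[0.5964 0.1425 0.008 ]
 [0.592  0.0538 0.008 ]
 [0.5025 0.0584 0.008 ]
 [0.5095 0.1474 0.008 ]] [0.5501 0.1005 0.008 ]
0.0889 -92.8
0.0896 177.1
0.0893 85.5
0.087 -3.2
bore [0.55097024 0.10139144 0.092     ]
pin [ 0.56889187 -0.21671904  0.094     ]
cam in tool [ 0.07952654  0.00019464 -0.14421162] 
 [[ 0.   -0.95 -0.31]
 [ 1.    0.   -0.  ]
 [ 0.   -0.31  0.95]] 62.80213519385007 254.27684855194232 184.39329768928224
delta tool [ 428.99720674 -192.38463415   30.83253038]
```

Call:
send_rows --pt "28 -13 2" --pt "57 -26 4" --pt "86 -38 6" --pt "114 -51 8" --pt "143 -64 10" --roll '[0, 0, 0, 0, 0]'

```text
clock: 0.52
position: [0.362, -0.451, 0.2209]
ee_rot: [0.978, 0.211, -0.0, -0.0]
ft_force: [-0.3, -0.3, -0.8]
grip_width: 1.005
```

Call:
send_rows --pt "28 -13 2" --pt "57 -26 4" --pt "86 -38 6" --pt "114 -51 8" --pt "143 -64 10" --roll '[0, 0, 0, 0, 0]'

```text
clock: 0.93
position: [0.466, -0.3337, 0.211]
ee_rot: [0.978, 0.211, -0.0, -0.0]
ft_force: [0.2, 0.2, 0.4]
grip_width: 0.998
```

Call:
send_rows --pt "28 -13 2" --pt "57 -26 4" --pt "86 -38 6" --pt "114 -51 8" --pt "143 -64 10" --roll '[0.1, 0.2, 0.3, 0.4, 0.48]'

```text
clock: 1.35
position: [0.5699, -0.2166, 0.2009]
ee_rot: [1.0, -0.03, -0.0, -0.0]
ft_force: [0.6, -0.5, -0.0]
grip_width: 0.997
```

Call:
send_rows --pt "0 0 0" --pt "0 0 0" --pt "0 0 0" --pt "0 0 0" --pt "0 0 0" --roll '[0, 0, 0, 0, 0]'

```text
clock: 1.77
position: [0.5687, -0.2191, 0.2014]
ee_rot: [1.0, -0.028, -0.0, 0.0]
ft_force: [0.1, 0.9, 0.1]
grip_width: 1.001
```

```bash
python3 - <<'E'
from h import *
a,_=snap('wrist','w1');o=monitor.get_obs();print(o['clock'],o['position'],Ro.from_quat(o['ee_rot']).as_matrix().round(3),o['joint_pos'])
cv2.imwrite('pics/w1.png',cv2.resize(a,(800,600)))
print(pix('w1',np.array([.569,-.217,.094]))*1.5625)
E
```

```text
1.8167 [ 0.5687478  -0.21895891  0.20142702] [[ 0.998 -0.057  0.   ]
 [-0.057 -0.998 -0.001]
 [ 0.     0.001 -1.   ]] [ 0.51456014  0.32994756 -0.27757352  1.53494587  0.09305391  1.28949792
 -1.40220189]
[392.66873243 282.1247245 ]
```

View pics/w1.png

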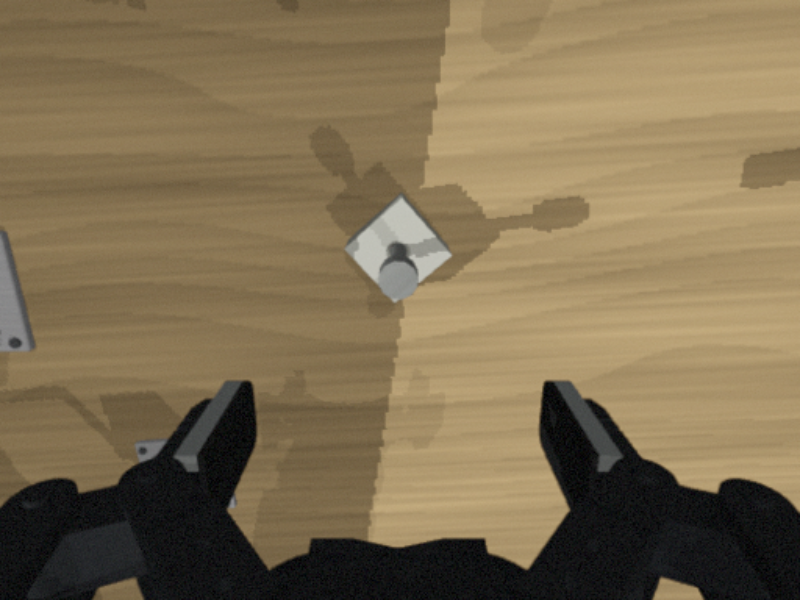

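The pin head top is centred at about (398,280), and the finger tips at (240,381) and (558,381) straddle that column.

```bash
python3 - <<'E'
from h import *
w=world('w1',398/1.5625,280/1.5625,.094);print(w,totool(w-monitor.get_obs()['position']))
# refine via depth: pixels on head top
a=np.load('pics/w1.npz');d=a['d'];m=[world('w1',u,v) for v in range(160,200) for u in range(235,275)]
m=np.array(m);h=m[(m[:,2]>.088)&(m[:,2]<.105)];print(len(h),h.mean(0),(h.max(0)+h.min(0))/2,h.max(0)-h.min(0))
E
```

```text
[ 0.57003109 -0.2199235   0.094     ] [  1.33148381   0.83591838 107.42750968]
547 [ 0.57160174 -0.22003645  0.09530925] [ 0.57068471 -0.2198891   0.09275208] [0.02151154 0.02124893 0.00948395]
```

Call:
send_rows --pt "2 1 30" --pt "2 1 60" --pt "2 1 90" --pt "2 1 115" --pt "2 1 135" --roll '[0, 0, 0, 0, 0]'

```text
clock: 2.23
position: [0.57, -0.2194, 0.0642]
ee_rot: [1.0, -0.028, -0.001, -0.0]
ft_force: [0.5, -0.1, -1.2]
grip_width: 0.996
```

Call:
send_rows --pt "0 0 0" --pt "0 0 0" --pt "0 0 0" --pt "0 0 0" --pt "0 0 0" --roll '[0, 0, 0, 0, 0]' --jaw 0 --newtons 40

```text
clock: 2.65
position: [0.5722, -0.2193, 0.068]
ee_rot: [1.0, -0.028, 0.001, 0.0]
ft_force: [0.5, 0.2, 0.6]
grip_width: 0.3
```

Call:
send_rows --pt "0 0 0" --pt "0 0 0" --pt "0 0 0" --pt "0 0 0" --pt "0 0 0" --roll '[0, 0, 0, 0, 0]'

```text
clock: 3.07
position: [0.5724, -0.2192, 0.0679]
ee_rot: [1.0, -0.028, 0.001, 0.001]
ft_force: [0.1, -0.0, 5.4]
grip_width: 0.229
```

Call:
send_rows --pt "0 0 -10" --pt "0 0 -25" --pt "0 0 -50" --pt "0 0 -80" --pt "0 0 -112" --roll '[0, 0, 0, 0, 0]'

```text
clock: 3.48
position: [0.5705, -0.2185, 0.1794]
ee_rot: [1.0, -0.027, -0.001, -0.0]
ft_force: [1.2, -0.3, -0.9]
grip_width: 0.226
```

Call:
send_rows --pt "0 0 0" --pt "0 0 0" --pt "0 0 0" --pt "0 0 0" --pt "0 0 0" --roll '[0, 0, 0, 0, 0]'

```text
clock: 3.9
position: [0.5706, -0.2186, 0.177]
ee_rot: [1.0, -0.028, -0.001, -0.0]
ft_force: [0.6, -0.2, -1.3]
grip_width: 0.227
```

```bash
python3 - <<'E'
from h import *
a,_=snap('wrist','w2');o=monitor.get_obs();print(o['clock'],o['position'],o['ft_force'],o['grip_width'])
cv2.imwrite('pics/w2.png',cv2.resize(a,(800,600)))
print('delta',totool(np.array([.5505,.101,.18])-o['position']))
E
```

```text
3.95 [ 0.57070518 -0.21861758  0.17716297] [-0.41953435  0.16992896 -1.24357226] 0.23176311728012966
delta [ -37.78301607 -318.02121261   -2.57879677]
```

View pics/w2.png

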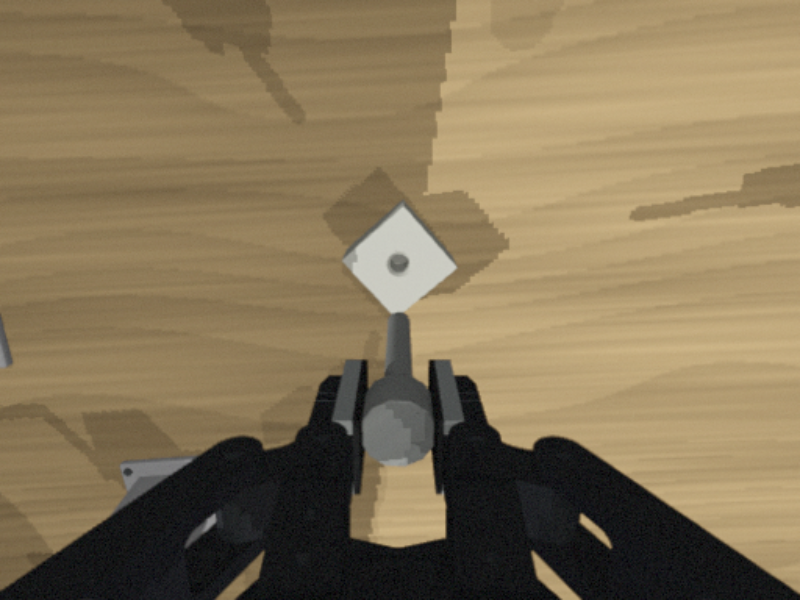

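The pin is held upright: head top at (398,433), foot end at about (398,315), emptied stand hole at (398,263). Moving over the bracket.

Call:
send_rows --pt "-4 -32 -1" --pt "-8 -64 -2" --pt "-12 -96 -3" --pt "-16 -128 -3" --pt "-19 -159 -3" --roll '[0, 0, 0, 0, 0]'

```text
clock: 4.37
position: [0.5604, -0.0574, 0.1808]
ee_rot: [1.0, -0.028, -0.0, -0.0]
ft_force: [1.2, 0.2, -1.3]
grip_width: 0.228
```

Call:
send_rows --pt "-4 -32 0" --pt "-8 -64 0" --pt "-12 -96 0" --pt "-16 -128 0" --pt "-19 -159 0" --roll '[0, 0, 0, 0, 0]'

```text
clock: 4.78
position: [0.5502, 0.1024, 0.1808]
ee_rot: [1.0, -0.028, -0.0, 0.0]
ft_force: [1.0, -0.1, -0.8]
grip_width: 0.23
```

Call:
send_rows --pt "0 0 0" --pt "0 0 0" --pt "0 0 0" --pt "0 0 0" --pt "0 0 0" --roll '[0, 0, 0, 0, 0]'

```text
clock: 5.2
position: [0.551, 0.0993, 0.181]
ee_rot: [1.0, -0.029, -0.0, 0.0]
ft_force: [0.8, 0.1, -1.7]
grip_width: 0.231
```

```bash
python3 - <<'E'
from h import *
a,_=snap('wrist','w3');o=monitor.get_obs();print(o['clock'],o['position'],o['ft_force'],Ro.from_quat(o['ee_rot']).as_matrix().round(3))
crop('w3',160,130,200,150,4,'w3')
print('expected bore in crop',(pix('w3',np.array([.5505,.101,.092]))-[160,130])*4)
z=o['position'][2]-.060
print('tcp foot point in crop',(pix('w3',np.array([*o['position'][:2],z]))-[160,130])*4)
E
```

```text
5.25 [0.55102627 0.0994936  0.18113969] [ 0.87289287  0.05847243 -0.38600729] [[ 0.998 -0.057 -0.   ]
 [-0.057 -0.998 -0.   ]
 [-0.     0.    -1.   ]]
expected bore in crop [367.00532454 234.58036471]
tcp foot point in crop [374.32292549 285.81017514]
```

View pics/w3.png

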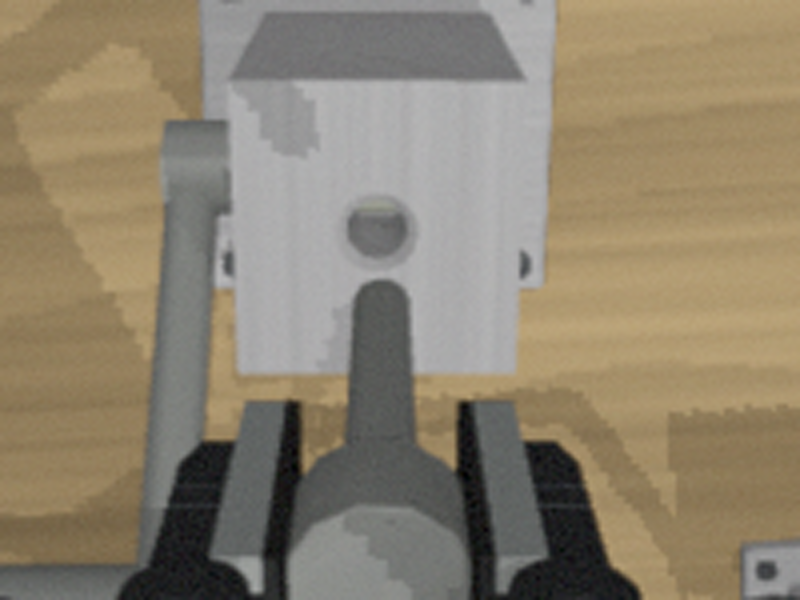

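The bore's chamfer ring is centred at crop (376,232). The foot's far edge is at (382,278), so the foot bottom's centre is about (382,295). The head is at (380,560).

```bash
python3 - <<'E'
from h import *
f=lambda x,y,z:world('w3',160+x/4,130+y/4,z)
o=monitor.get_obs();b=f(376.5,232,.092);z=o['position'][2]-.060
for y in (290,295,300):
    p=f(381.5,y,z);print(b,p,totool(b-p))
# other estimate of bore: block top centre
q=[f(230,79,.092),f(525,79,.092),f(517,374,.092),f(236,374,.092)];print(np.mean(q,0),np.round(q,4))
h=f(380,560,z+.086);print('head',h)
E
```

```text
[0.55092798 0.09911107 0.092     ] [0.55017466 0.09829085 0.12113969] [ 0.71125102 -0.87441042 29.13916985]
[0.55092798 0.09911107 0.092     ] [0.54924083 0.09834276 0.12113969] [ 1.64651551 -0.8759147  29.13897665]
[0.55092798 0.09911107 0.092     ] [0.54830455 0.0983948  0.12113969] [ 2.58424828 -0.87742237 29.13878295]
[0.55088315 0.09901664 0.092     ] [[0.5829 0.1249 0.092 ]
 [0.5797 0.0695 0.092 ]
 [0.5188 0.0723 0.092 ]
 [0.5221 0.1294 0.092 ]]
head [0.55272086 0.09866433 0.20713969]
```

Call:
send_rows --pt "1.5 -0.8 5" --pt "1.5 -0.8 12" --pt "1.5 -0.8 20" --pt "1.5 -0.8 27" --pt "1.5 -0.8 33" --roll '[0, 0, 0, 0, 0]'

```text
clock: 5.67
position: [0.5521, 0.1012, 0.147]
ee_rot: [1.0, -0.028, -0.0, 0.0]
ft_force: [0.9, -0.9, -0.4]
grip_width: 0.228
```

Call:
send_rows --pt "0 0 2" --pt "0 0 4" --pt "0 0 6" --pt "0 0 8" --pt "0 0 10" --roll '[0, 0, 0, 0, 0]'

```text
clock: 6.08
position: [0.5526, 0.1013, 0.1384]
ee_rot: [1.0, -0.028, 0.0, 0.0]
ft_force: [0.6, -2.2, 0.2]
grip_width: 0.23
```

Call:
send_rows --pt "0 0.4 2" --pt "0 0.8 4" --pt "0 0.8 6" --pt "0 0.8 8" --pt "0 0.8 9" --roll '[0, 0, 0, 0, 0]'

```text
clock: 6.5
position: [0.5523, 0.1008, 0.129]
ee_rot: [1.0, -0.028, -0.0, -0.0]
ft_force: [0.5, -0.1, -1.0]
grip_width: 0.229
```

Call:
send_rows --pt "0 0 1" --pt "0 0 2" --pt "0 0 2.5" --pt "0 0 2.5" --pt "0 0 2.5" --roll '[0, 0, 0, 0, 0]'

```text
clock: 6.92
position: [0.5524, 0.1007, 0.1268]
ee_rot: [1.0, -0.028, 0.0, 0.0]
ft_force: [0.9, 0.1, -0.6]
grip_width: 0.228
```

Call:
send_rows --pt "0 0 0" --pt "0 0 0" --pt "0 0 0" --pt "0 0 0" --pt "0 0 0" --roll '[0, 0, 0, 0, 0]' --jaw 0.7

```text
clock: 7.33
position: [0.5524, 0.1007, 0.1269]
ee_rot: [1.0, -0.028, 0.0, 0.0]
ft_force: [0.4, -0.7, -0.5]
grip_width: 0.702
```

Call:
send_rows --pt "0 0 0" --pt "0 0 -10" --pt "0 0 -30" --pt "0 0 -60" --pt "0 0 -90" --roll '[0, 0, 0, 0, 0]'

```text
clock: 7.75
position: [0.5519, 0.1007, 0.2182]
ee_rot: [1.0, -0.027, -0.001, 0.0]
ft_force: [1.6, 0.3, -0.2]
grip_width: 0.701
```

Call:
send_rows --pt "0 0 0" --pt "0 0 0" --pt "0 0 0" --pt "0 0 0" --pt "0 0 0" --roll '[0, 0, 0, 0, 0]'

```text
clock: 8.17
position: [0.5518, 0.1005, 0.2158]
ee_rot: [1.0, -0.028, -0.001, 0.0]
ft_force: [-0.1, -0.7, 1.3]
grip_width: 0.701
```

```bash
python3 - <<'E'
from h import *
a,_=snap('wrist','w4');b,_=snap('scene','s4');o=monitor.get_obs();print(o['clock'],o['position'],o['ft_force'])
s=cv2.resize(b[140:240,150:300],(800,533),interpolation=cv2.INTER_CUBIC)
cv2.imwrite('pics/s4.png',cv2.resize(np.hstack([cv2.resize(a,(711,533)),s]),(800,282)))
cv2.imwrite('pics/w4.png',cv2.resize(a,(800,600)))
m=np.array([world('w4',u,v) for v in range(0,384,1) for u in range(150,360)]);h=m[(m[:,2]>.140)&(m[:,2]<.16)&(np.hypot(m[:,0]-.551,m[:,1]-.1)<.025)]
print('head',len(h),(h.max(0)+h.min(0))/2,np.median(h,0))
E
```

```text
8.2667 [0.55202757 0.10060249 0.21603875] [-0.11362269 -0.21411625 -0.41345958]
head 817 [0.55020878 0.09914086 0.14737745] [0.55206616 0.09921494 0.15246436]
```

View pics/w4.png

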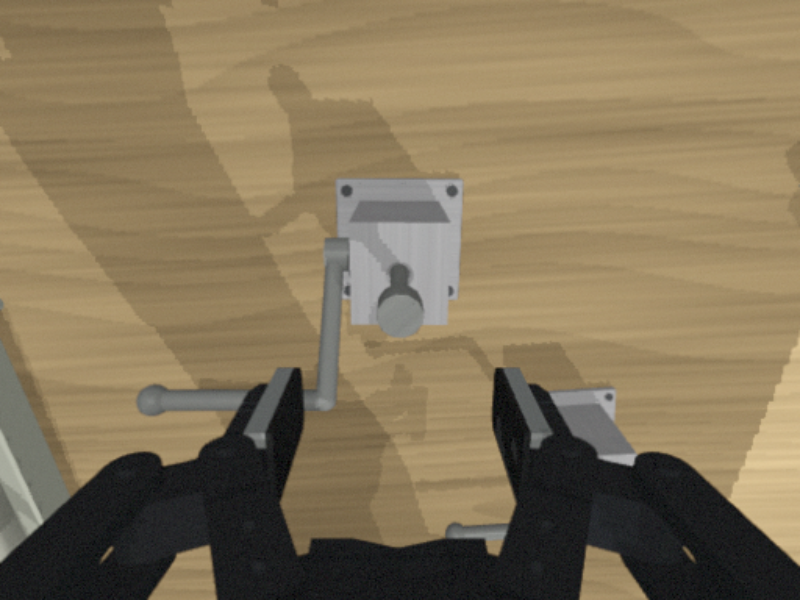

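The pin stands upright in the bore, head at (400,315), about 152 mm high. The bar runs from ball (152,400) to elbow (320,400). Going to the robot side of the bar with the fingers shut.

Call:
send_rows --pt "-21 -19 0" --pt "-42 -38 0" --pt "-63 -56 0" --pt "-85 -75 0" --pt "-106 -94 0" --roll '[0, 0, 0, 0, 0]' --jaw 0

```text
clock: 8.68
position: [0.4504, 0.2011, 0.2164]
ee_rot: [1.0, -0.028, -0.0, 0.0]
ft_force: [0.9, 1.0, 0.2]
grip_width: 0.006
```

Call:
send_rows --pt "0 0 10" --pt "0 0 35" --pt "0 0 65" --pt "0 0 95" --pt "0 0 118" --roll '[0, 0, 0, 0, 0]'

```text
clock: 9.1
position: [0.4509, 0.1999, 0.0964]
ee_rot: [1.0, -0.028, -0.001, 0.0]
ft_force: [0.7, -0.6, -1.0]
grip_width: -0.002
```

Call:
send_rows --pt "2 0 0" --pt "4 0 0" --pt "6 0 0" --pt "8 0 0" --pt "10 0 0" --roll '[0, 0, 0, 0, 0]'

```text
clock: 9.52
position: [0.4629, 0.2002, 0.1003]
ee_rot: [1.0, -0.028, 0.001, -0.0]
ft_force: [-0.8, 0.3, 0.2]
grip_width: 0.004
```

Call:
send_rows --pt "0 0 0" --pt "0 0 0" --pt "0 0 0" --pt "0 0 0" --pt "0 0 0" --roll '[0, 0, 0, 0, 0]'

```text
clock: 9.93
position: [0.4617, 0.1999, 0.0989]
ee_rot: [1.0, -0.028, 0.0, 0.0]
ft_force: [-0.3, -0.4, 0.2]
grip_width: -0.004
```

```bash
python3 - <<'E'
from h import *
a,_=snap('wrist','w5');o=monitor.get_obs();print(o['clock'],o['position'],o['ft_force'])
cv2.imwrite('pics/w5.png',cv2.resize(a,(800,600)))
E
```

```text
9.9833 [0.46164001 0.19985424 0.09881596] [-0.34088554  0.60542412 -0.75534015]
```

View pics/w5.png

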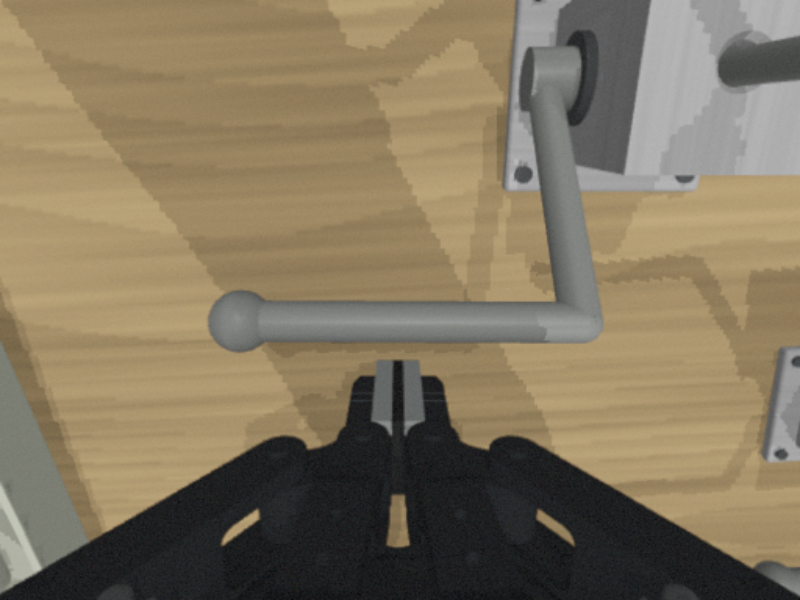

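The shut fingers are at (398,365), just short of the bar (row 320) at mid-length. First the free stretch.

Call:
send_rows --pt "3 0 0" --pt "6 0 0" --pt "9 0 0" --pt "12 0 0" --pt "15 0 0" --roll '[0, 0, 0, 0, 0]'

```text
clock: 10.4
position: [0.4762, 0.1992, 0.0986]
ee_rot: [1.0, -0.027, -0.001, 0.0]
ft_force: [-3.8, 0.8, 3.1]
grip_width: 0.001
```

Call:
send_rows --pt "2 0 0" --pt "4 0 0" --pt "6 0 0" --pt "6 0 0" --pt "6 0 0" --roll '[0, 0, 0, 0, 0]'

```text
clock: 10.82
position: [0.4831, 0.1986, 0.0988]
ee_rot: [1.0, -0.028, 0.0, -0.0]
ft_force: [0.8, 0.5, -0.2]
grip_width: 0.002
```

Call:
send_rows --pt "1 0 0" --pt "2 0 0" --pt "3 0 0" --pt "4 0 0" --pt "4 0 0" --roll '[0, 0, 0, 0, 0]'

```text
clock: 11.23
position: [0.4869, 0.1985, 0.0988]
ee_rot: [1.0, -0.028, 0.0, -0.0]
ft_force: [-0.9, -1.0, 0.0]
grip_width: -0.001
```

```bash
cat > chk.py <<'E'
from h import *
snap('scene','sc')
P=pix('sc',np.array([.551,.0995,.145])).astype(int)
m=np.array([world('sc',u,v) for v in range(P[1]-25,P[1]+25) for u in range(P[0]-15,P[0]+15)])
h=m[(np.hypot(m[:,0]-.551,m[:,1]-.0995)<.013)&(m[:,2]>.1)]
o=monitor.get_obs()
print('head n',len(h),'z98',np.percentile(h[:,2],[90,98]).round(4),'x,',o['position'].round(4),'F',o['ft_force'].round(1),o['clock'])
E
python3 chk.py; python3 chk.py
```

```text
head n 147 z98 [0.1501 0.1509] x, [0.4869 0.1984 0.0988] F [-0.8  0.1 -0. ] 11.2833
head n 149 z98 [0.15  0.151] x, [0.4869 0.1984 0.0988] F [-1.2  0.7  0.1] 11.3333
```

Call:
send_rows --pt "1 0 0" --pt "2 0 0" --pt "3 0 0" --pt "3 0 0" --pt "3 0 0" --roll '[0, 0, 0, 0, 0]'

```text
clock: 11.75
position: [0.4899, 0.1983, 0.0988]
ee_rot: [1.0, -0.028, 0.0, -0.0]
ft_force: [0.1, 0.4, 0.8]
grip_width: -0.003
```

```bash
python3 chk.py
```

```text
head n 147 z98 [0.15   0.1508] x, [0.4899 0.1983 0.0988] F [0.1 0.2 0.2] 11.8
```

Call:
send_rows --pt "1 0 0" --pt "2 0 0" --pt "3 0 0" --pt "4 0 0" --pt "4 0 0" --roll '[0, 0, 0, 0, 0]'

```text
clock: 12.22
position: [0.4939, 0.1981, 0.0988]
ee_rot: [1.0, -0.028, 0.0, -0.0]
ft_force: [-0.9, -0.3, 0.3]
grip_width: -0.003
```

```bash
python3 chk.py
```

```text
head n 153 z98 [0.1499 0.1505] x, [0.4939 0.1981 0.0988] F [0.4 0.6 0.4] 12.2667
```

Call:
send_rows --pt "1 0 0" --pt "2 0 0" --pt "3 0 0" --pt "4 0 0" --pt "4 0 0" --roll '[0, 0, 0, 0, 0]'

```text
clock: 12.68
position: [0.4979, 0.1978, 0.0988]
ee_rot: [1.0, -0.028, 0.0, -0.0]
ft_force: [-0.6, -0.0, 0.8]
grip_width: -0.001
```

```bash
python3 chk.py
```

```text
head n 151 z98 [0.1501 0.1511] x, [0.4979 0.1978 0.0988] F [-0.  -0.1 -0.1] 12.7333
```

Call:
send_rows --pt "1 0 0" --pt "2 0 0" --pt "3 0 0" --pt "4 0 0" --pt "4 0 0" --roll '[0, 0, 0, 0, 0]'

```text
clock: 13.15
position: [0.5019, 0.1976, 0.0988]
ee_rot: [1.0, -0.028, 0.0, -0.0]
ft_force: [-0.9, 0.4, 0.6]
grip_width: 0.002
```

```bash
cat >> chk.py <<'E'
m=np.array([world('sc',u,v) for v in range(120,200) for u in range(230,300)])
w=m-[.551,.0995,.045];bx=w[:,0]*.998-w[:,1]*.057;by=w[:,0]*.057+w[:,1]*.998;r=np.hypot(bx,w[:,2])
k=(by>.05)&(by<.075)&(r>.080)&(r<.112)&(w[:,2]>.04)
print('bar n',k.sum(),'lean',np.median(np.arctan2(bx[k],w[k,2])).round(3),'r',np.median(r[k]).round(3))
E
python3 chk.py
```

```text
head n 150 z98 [0.1499 0.1504] x, [0.5019 0.1976 0.0988] F [-0.7  0.3 -1. ] 13.2
bar n 40 lean -0.365 r 0.097
```

Call:
send_rows --pt "1 0 0" --pt "2 0 0" --pt "3 0 0" --pt "4 0 0" --pt "4 0 0" --roll '[0, 0, 0, 0, 0]'

```text
clock: 13.62
position: [0.5059, 0.1974, 0.0988]
ee_rot: [1.0, -0.028, 0.0, -0.0]
ft_force: [-0.3, 0.5, 0.2]
grip_width: -0.002
```

```bash
python3 chk.py
```

```text
head n 148 z98 [0.1497 0.1508] x, [0.5059 0.1974 0.0988] F [ 0.5 -0.4 -1. ] 13.6667
bar n 45 lean -0.317 r 0.098
```

Call:
send_rows --pt "1 0 0" --pt "2 0 0" --pt "3 0 0" --pt "4 0 0" --pt "5 0 0" --roll '[0, 0, 0, 0, 0]'

```text
clock: 14.08
position: [0.5108, 0.1972, 0.0989]
ee_rot: [1.0, -0.028, 0.0, -0.0]
ft_force: [-1.9, 0.0, 1.4]
grip_width: -0.0
```

```bash
python3 chk.py
```

```text
head n 153 z98 [0.15   0.1507] x, [0.511  0.1972 0.0989] F [-0.7  0.1  1.1] 14.1333
bar n 49 lean -0.274 r 0.098
```

Call:
send_rows --pt "1 0 0" --pt "2 0 0" --pt "3 0 0" --pt "4 0 0" --pt "5 0 0" --roll '[0, 0, 0, 0, 0]'

```text
clock: 14.55
position: [0.5158, 0.1968, 0.0988]
ee_rot: [1.0, -0.028, 0.0, 0.0]
ft_force: [-1.4, 0.3, 1.6]
grip_width: 0.002
```

```bash
python3 chk.py
```

```text
head n 154 z98 [0.1498 0.1505] x, [0.5159 0.1968 0.0988] F [-0.5  0.6  1.1] 14.6
bar n 56 lean -0.221 r 0.099
```

Call:
send_rows --pt "1 0 0" --pt "2 0 0" --pt "3 0 0" --pt "4 0 0" --pt "5 0 0" --roll '[0, 0, 0, 0, 0]'

```text
clock: 15.02
position: [0.5207, 0.1966, 0.0988]
ee_rot: [1.0, -0.028, 0.0, 0.0]
ft_force: [-1.2, -0.8, 1.5]
grip_width: -0.0
```

```bash
python3 chk.py
```

```text
head n 151 z98 [0.1498 0.1504] x, [0.5209 0.1965 0.0987] F [0.1 0.4 0.3] 15.0667
bar n 62 lean -0.182 r 0.1
```

Call:
send_rows --pt "1 0 0" --pt "2 0 0" --pt "3 0 0" --pt "4 0 0" --pt "5 0 0" --roll '[0, 0, 0, 0, 0]'

```text
clock: 15.48
position: [0.5257, 0.1963, 0.0988]
ee_rot: [1.0, -0.028, 0.0, 0.0]
ft_force: [-1.4, -0.8, 0.6]
grip_width: 0.004
```

```bash
python3 chk.py
```

```text
head n 150 z98 [0.1496 0.1507] x, [0.5259 0.1962 0.0988] F [-0.4  0.3  0.2] 15.5333
bar n 68 lean -0.156 r 0.101
```

Call:
send_rows --pt "1 0 0" --pt "2 0 0" --pt "3 0 0" --pt "4 0 0" --pt "5 0 0" --roll '[0, 0, 0, 0, 0]'

```text
clock: 15.95
position: [0.5307, 0.196, 0.0988]
ee_rot: [1.0, -0.028, 0.0, 0.0]
ft_force: [-0.4, -0.6, -0.2]
grip_width: 0.003
```

```bash
python3 chk.py
```

```text
head n 153 z98 [0.1498 0.1507] x, [0.5309 0.196  0.0988] F [-0.1  0.3 -0.1] 16.0
bar n 82 lean -0.115 r 0.101
```

Call:
send_rows --pt "1 0 0" --pt "2 0 0" --pt "3 0 0" --pt "4 0 0" --pt "5 0 0" --roll '[0, 0, 0, 0, 0]'

```text
clock: 16.42
position: [0.5357, 0.1957, 0.0988]
ee_rot: [1.0, -0.028, 0.0, 0.0]
ft_force: [0.1, 0.5, -0.2]
grip_width: 0.001
```

```bash
python3 chk.py
```

```text
head n 153 z98 [0.1499 0.1508] x, [0.5359 0.1957 0.0988] F [-0.5  0.1  1.2] 16.4667
bar n 82 lean -0.071 r 0.103
```

Call:
send_rows --pt "1 0 0" --pt "2 0 0" --pt "3 0 0" --pt "4 0 0" --pt "5 0 0" --roll '[0, 0, 0, 0, 0]'

```text
clock: 16.88
position: [0.5408, 0.1955, 0.0988]
ee_rot: [1.0, -0.028, 0.0, 0.0]
ft_force: [-0.2, -0.1, 0.7]
grip_width: 0.0
```

```bash
python3 chk.py
```

```text
head n 151 z98 [0.1496 0.1508] x, [0.5409 0.1955 0.0988] F [-0.1 -0.1  0.7] 16.9333
bar n 81 lean -0.03 r 0.101
```

Call:
send_rows --pt "1 0 0" --pt "2 0 0" --pt "3 0 0" --pt "4 0 0" --pt "5 0 0" --roll '[0, 0, 0, 0, 0]'

```text
clock: 17.35
position: [0.5457, 0.1952, 0.0988]
ee_rot: [1.0, -0.028, 0.0, 0.0]
ft_force: [-0.1, 0.4, 0.2]
grip_width: -0.001
```

```bash
python3 chk.py
```

```text
head n 149 z98 [0.1501 0.1508] x, [0.5459 0.1951 0.0988] F [-0.2 -0.5 -0.5] 17.4
bar n 88 lean 0.019 r 0.102
```

Call:
send_rows --pt "1 0 0" --pt "2 0 0" --pt "3 0 0" --pt "4 0 0" --pt "5 0 0" --roll '[0, 0, 0, 0, 0]'

```text
clock: 17.82
position: [0.5507, 0.1949, 0.0987]
ee_rot: [1.0, -0.028, -0.0, 0.0]
ft_force: [-0.6, -0.0, 0.1]
grip_width: 0.001
```

```bash
python3 chk.py
```

```text
head n 143 z98 [0.1497 0.1504] x, [0.5509 0.1949 0.0988] F [-0.1  0.2  0.6] 17.8667
bar n 82 lean 0.062 r 0.102
```

Call:
send_rows --pt "1 0 0" --pt "2 0 0" --pt "3 0 0" --pt "4 0 0" --pt "5 0 0" --roll '[0, 0, 0, 0, 0]'

```text
clock: 18.28
position: [0.5557, 0.1947, 0.0988]
ee_rot: [1.0, -0.028, 0.0, 0.0]
ft_force: [-0.1, 0.2, -0.7]
grip_width: -0.003
```

```bash
python3 chk.py
```

```text
head n 143 z98 [0.1496 0.1505] x, [0.5559 0.1946 0.0988] F [0.2 0.  0.3] 18.3333
bar n 87 lean 0.112 r 0.102
```

Call:
send_rows --pt "1 0 0" --pt "2 0 0" --pt "3 0 0" --pt "4 0 0" --pt "5 0 0" --roll '[0, 0, 0, 0, 0]'

```text
clock: 18.75
position: [0.5607, 0.1944, 0.0988]
ee_rot: [1.0, -0.028, 0.0, 0.0]
ft_force: [-0.8, 0.0, 1.0]
grip_width: -0.001
```

```bash
python3 chk.py
```

```text
head n 142 z98 [0.1494 0.1503] x, [0.5609 0.1943 0.0988] F [-0.1 -0.9  1.4] 18.8
bar n 78 lean 0.157 r 0.101
```

Call:
send_rows --pt "1 0 0" --pt "2 0 0" --pt "3 0 0" --pt "4 0 0" --pt "5 0 0" --roll '[0, 0, 0, 0, 0]'

```text
clock: 19.22
position: [0.5657, 0.1941, 0.0988]
ee_rot: [1.0, -0.028, 0.0, 0.0]
ft_force: [-0.7, 0.8, 0.3]
grip_width: 0.003
```

```bash
python3 chk.py
```

```text
head n 143 z98 [0.1492 0.1497] x, [0.5658 0.194  0.0988] F [-0.9 -0.8  0.4] 19.2667
bar n 83 lean 0.215 r 0.102
```

Call:
send_rows --pt "1 0 0" --pt "2 0 0" --pt "3 0 0" --pt "3 0 0" --pt "3 0 0" --roll '[0, 0, 0, 0, 0]'

```text
clock: 19.68
position: [0.5687, 0.1939, 0.0988]
ee_rot: [1.0, -0.028, 0.0, 0.0]
ft_force: [0.3, 0.7, 0.8]
grip_width: -0.0
```

```bash
python3 chk.py
```

```text
head n 73 z98 [0.14   0.1404] x, [0.5686 0.1939 0.0988] F [-0.3  0.5  0.5] 19.7333
bar n 82 lean 0.237 r 0.102
```

The head fell 10 mm, so the pin has dropped. Now I'll feel for the stop in small steps.

Call:
send_rows --pt "0.5 0 0" --pt "1 0 0" --pt "1.5 0 0" --pt "2 0 0" --pt "2 0 0" --roll '[0, 0, 0, 0, 0]'

```text
clock: 20.15
position: [0.5707, 0.1938, 0.0988]
ee_rot: [1.0, -0.028, 0.0, 0.0]
ft_force: [0.7, -0.3, -0.4]
grip_width: -0.003
```

```bash
python3 chk.py
```

```text
head n 85 z98 [0.1396 0.1407] x, [0.5706 0.1938 0.0988] F [-0.4 -0.1  0.6] 20.2
bar n 76 lean 0.251 r 0.103
```

Call:
send_rows --pt "0.5 0 0" --pt "1 0 0" --pt "1.5 0 0" --pt "2 0 0" --pt "2 0 0" --roll '[0, 0, 0, 0, 0]'

```text
clock: 20.62
position: [0.5727, 0.1937, 0.0988]
ee_rot: [1.0, -0.028, 0.0, 0.0]
ft_force: [-0.6, 0.5, 0.6]
grip_width: 0.002
```

```bash
python3 chk.py
```

```text
head n 84 z98 [0.1396 0.1401] x, [0.5727 0.1937 0.0988] F [-0.9  0.3 -0.6] 20.6667
bar n 79 lean 0.279 r 0.102
```

Call:
send_rows --pt "0.5 0 0" --pt "1 0 0" --pt "1.5 0 0" --pt "2 0 0" --pt "2 0 0" --roll '[0, 0, 0, 0, 0]'

```text
clock: 21.08
position: [0.5746, 0.1936, 0.0988]
ee_rot: [1.0, -0.028, 0.0, 0.0]
ft_force: [-1.0, -0.2, 0.4]
grip_width: 0.001
```

```bash
python3 chk.py
```

```text
head n 85 z98 [0.1402 0.1405] x, [0.5746 0.1936 0.0988] F [-0.6  0.6  0.3] 21.1333
bar n 73 lean 0.291 r 0.103
```

Call:
send_rows --pt "0.5 0 0" --pt "1 0 0" --pt "1.5 0 0" --pt "1.5 0 0" --pt "1.5 0 0" --roll '[0, 0, 0, 0, 0]'

```text
clock: 21.55
position: [0.5761, 0.1935, 0.0988]
ee_rot: [1.0, -0.028, 0.0, 0.0]
ft_force: [-0.3, -0.3, 0.1]
grip_width: -0.004
```

```bash
python3 chk.py
```

```text
head n 75 z98 [0.1398 0.1404] x, [0.5761 0.1935 0.0988] F [ 0.2 -0.2 -0.8] 21.6
bar n 73 lean 0.294 r 0.104
```

Call:
send_rows --pt "-8 0 0" --pt "-14 0 0" --pt "-17 0 -35" --pt "-20 0 -70" --pt "-20 0 -100" --roll '[0, 0, 0, 0, 0]'

```text
clock: 22.02
position: [0.5548, 0.1952, 0.2007]
ee_rot: [1.0, -0.027, 0.0, -0.0]
ft_force: [0.2, 1.4, 0.8]
grip_width: -0.0
```

Call:
send_rows --pt "0 20 0" --pt "0 40 0" --pt "0 60 0" --pt "0 80 0" --pt "0 95 0" --roll '[0, 0, 0, 0, 0]'

```text
clock: 22.43
position: [0.5501, 0.0981, 0.1989]
ee_rot: [1.0, -0.028, 0.0, 0.0]
ft_force: [0.6, 0.1, 0.0]
grip_width: -0.003
```

Call:
send_rows --pt "0 0 10" --pt "0 0 20" --pt "0 0 30" --pt "0 0 40" --pt "0 0 48" --roll '[0, 0, 0, 0, 0]'

```text
clock: 22.85
position: [0.5501, 0.1008, 0.149]
ee_rot: [1.0, -0.027, -0.001, -0.0]
ft_force: [0.2, -0.0, 0.1]
grip_width: -0.002
```

```bash
python3 chk.py; python3 - <<'E'
from h import *
a,_=snap('wrist','w6');crop('w6',156,120,200,150,4,'w6')
E
```

```text
head n 280 z98 [0.1866 0.2013] x, [0.5495 0.1004 0.1477] F [-0.9 -1.  -2.4] 22.9
bar n 30 lean 0.416 r 0.1
```

View pics/w6.png

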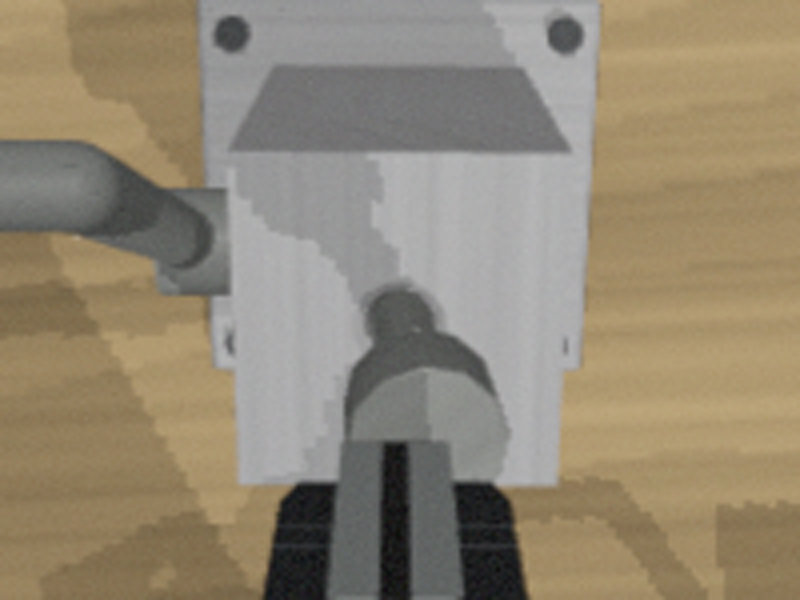

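The head top is visible at (345–510, from row 368), centred about (427,447). It sits to the right of and ahead of the finger tips at (396,440), so the pin leans a little. I'll work out the offset.

```bash
python3 - <<'E'
from h import *
o=monitor.get_obs();print(o['position'])
for x,y in [(427,447),(427,368),(345,440),(510,440)]:
    h=world('w6',156+x/4,120+y/4,.1405);print(h,totool(h-o['position']))
b=world('w6',156+401/4,120+318/4,.092);print('bore',b)
E
```

```text
[0.54972509 0.10032035 0.14877939]
[0.5524554 0.0954812 0.1405   ] [3.01240218 4.68165435 8.27211468]
[0.56386408 0.09497076 0.1405    ] [14.43194891  4.57540545  8.23784811]
[0.55406819 0.1063229  0.1405    ] [ 4.0374874  -6.23130241  8.26505296]
[0.5529022  0.08441609 0.1405    ] [ 4.05594926 15.70651094  8.27301702]
bore [0.55226445 0.09863989 0.092     ]
```

Call:
send_rows --pt "2 2 0" --pt "3 3.5 0" --pt "3 3.5 2" --pt "3 3.5 4" --pt "3 3.5 6" --roll '[0, 0, 0, 0, 0]'

```text
clock: 23.37
position: [0.5538, 0.0961, 0.1449]
ee_rot: [1.0, -0.028, 0.0, -0.0]
ft_force: [-0.9, -0.1, -0.0]
grip_width: 0.002
```

Call:
send_rows --pt "0 0 1" --pt "0 0 2" --pt "0 0 3" --pt "0 0 4" --pt "0 0 4" --roll '[0, 0, 0, 0, 0]'

```text
clock: 23.78
position: [0.5537, 0.0962, 0.1408]
ee_rot: [1.0, -0.028, 0.0, 0.0]
ft_force: [-0.4, -1.4, 0.7]
grip_width: 0.003
```

Call:
send_rows --pt "0 0 1" --pt "0 0 2" --pt "0 0 2.5" --pt "0 0 3" --pt "0 0 3" --roll '[0, 0, 0, 0, 0]'

```text
clock: 24.2
position: [0.5537, 0.0963, 0.1379]
ee_rot: [1.0, -0.028, 0.0, -0.0]
ft_force: [-0.2, 0.4, 4.3]
grip_width: -0.001
```

Call:
send_rows --pt "0 0 1" --pt "0 0 2" --pt "0 0 3" --pt "0 0 3.5" --pt "0 0 4" --roll '[0, 0, 0, 0, 0]'

```text
clock: 24.62
position: [0.5537, 0.0965, 0.134]
ee_rot: [1.0, -0.027, 0.0, -0.0]
ft_force: [-0.3, 1.5, 5.7]
grip_width: 0.004
```

Call:
send_rows --pt "0 -0.3 1" --pt "0 -0.6 2" --pt "0 -0.9 3" --pt "0 -1 4" --pt "0 -1 5" --roll '[0, 0, 0, 0, 0]'

```text
clock: 25.03
position: [0.5537, 0.0974, 0.1289]
ee_rot: [1.0, -0.027, 0.0, -0.0]
ft_force: [-0.7, 1.5, 5.6]
grip_width: 0.001
```

Call:
send_rows --pt "0 0 1" --pt "0 0 2" --pt "0 0 3" --pt "0 0 4" --pt "0 0 5" --roll '[0, 0, 0, 0, 0]'

```text
clock: 25.45
position: [0.5535, 0.0977, 0.1239]
ee_rot: [1.0, -0.027, -0.0, -0.0]
ft_force: [-2.5, 1.3, 6.1]
grip_width: 0.002
```

Call:
send_rows --pt "0 0 1" --pt "0 0 2" --pt "0 0 3" --pt "0 0 4" --pt "0 0 5" --roll '[0, 0, 0, 0, 0]'

```text
clock: 25.87
position: [0.5533, 0.0979, 0.1189]
ee_rot: [1.0, -0.027, -0.0, -0.0]
ft_force: [-2.9, 2.1, 6.5]
grip_width: -0.0
```

Call:
send_rows --pt "0 0 1" --pt "0 0 2" --pt "0 0 3" --pt "0 0 4" --pt "0 0 5" --roll '[0, 0, 0, 0, 0]'

```text
clock: 26.28
position: [0.5532, 0.0982, 0.1139]
ee_rot: [1.0, -0.027, -0.0, -0.0]
ft_force: [-3.2, 3.1, 8.0]
grip_width: 0.002
```

Call:
send_rows --pt "0 0 1" --pt "0 0 2" --pt "0 0 3" --pt "0 0 4" --pt "0 0 4" --roll '[0, 0, 0, 0, 0]'

```text
clock: 26.7
position: [0.5531, 0.0983, 0.1097]
ee_rot: [1.0, -0.027, -0.0, -0.0]
ft_force: [-1.5, 2.7, 4.5]
grip_width: -0.001
```

Call:
send_rows --pt "0 0 0.5" --pt "0 0 1" --pt "0 0 1" --pt "0 0 1" --pt "0 0 1" --roll '[0, 0, 0, 0, 0]'

```text
clock: 27.12
position: [0.5532, 0.0981, 0.1088]
ee_rot: [1.0, -0.027, -0.0, -0.0]
ft_force: [-2.6, 2.9, 5.7]
grip_width: -0.001
```

Call:
send_rows --pt "0 0 0.5" --pt "0 0 1" --pt "0 0 1.5" --pt "0 0 1.5" --pt "0 0 1.5" --roll '[0, 0, 0, 0, 0]'

```text
clock: 27.53
position: [0.5534, 0.0983, 0.1083]
ee_rot: [1.0, -0.027, -0.0, -0.0]
ft_force: [-6.6, 3.1, 14.1]
grip_width: -0.002
```

14.1 N at z = 0.108 means the head has met the bracket. Backing off to check.

Call:
send_rows --pt "0 0 -5" --pt "0 0 -20" --pt "0 0 -50" --pt "0 0 -80" --pt "0 0 -110" --roll '[0, 0, 0, 0, 0]'

```text
clock: 27.95
position: [0.5531, 0.0967, 0.2179]
ee_rot: [1.0, -0.028, -0.001, 0.0]
ft_force: [0.8, 0.3, 0.6]
grip_width: -0.001
```

Call:
send_rows --pt "0 0 0" --pt "0 0 0" --pt "0 0 0" --pt "0 0 0" --pt "0 0 0" --roll '[0, 0, 0, 0, 0]'

```text
clock: 28.37
position: [0.5531, 0.0968, 0.2159]
ee_rot: [1.0, -0.028, -0.001, 0.0]
ft_force: [0.3, -0.2, 0.2]
grip_width: 0.001
```

```bash
python3 chk.py; python3 - <<'E'
from h import *
crop('sc',210,120,100,120,5,'end')
a,_=snap('wrist','w7')
m=np.array([world('w7',u,v) for v in range(384) for u in range(150,360)]);h=m[(m[:,2]>.100)&(m[:,2]<.125)&(np.hypot(m[:,0]-.551,m[:,1]-.099)<.02)]
print('head',len(h),(h.max(0)+h.min(0))/2,np.median(h,0),np.polyfit(h[:,0]-.551,h[:,2],1),np.polyfit(h[:,1]-.099,h[:,2],1))
E
```

```text
head n 63 z98 [0.1084 0.1089] x, [0.5532 0.0969 0.2161] F [ 0.3 -0.2 -0.3] 28.4167
bar n 30 lean 0.42 r 0.1
head 561 [0.55084776 0.09911822 0.10611143] [0.55216803 0.09923651 0.10999198] [-0.14946722  0.10955826] [0.01623565 0.10939696]
```

View pics/end.png

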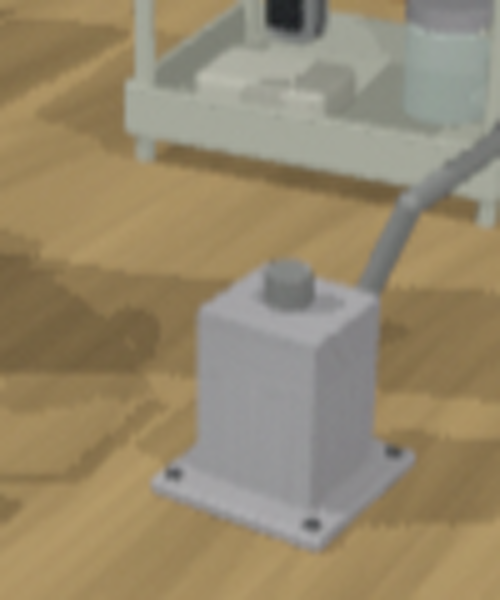

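The pin head at (288,285) sits flush on the bracket's top and the arm is clear, so I'm handing in.

```bash
python3 -c "
from h import *
print(manip.hand_in())"
```

```text
the job is handed in; nothing more can be done
None
```

The pin is home in the larger bracket with its head flush, the bar is held, and I handed the job in at about 28.4 s. No verdict was reported.

**What I did**
- I took the pin from its stand, lowered it into the bore and let go. The head stood about 151 mm up, as it should with the foot on the axle.
- I pushed the bar away in small steps until the head fell about 10 mm, from 150 mm to 140 mm. By the scene camera, the bar was then about 0.24 rad past upright.
- I pushed the bar about 7.5 mm further in four steps of 1.5 to 2 mm, then backed off.
- I pressed the pin down with 4 to 8 N until the force rose to 14.1 N at a height of 108 mm.

**Last checks**
- **Head height:** the scene camera put the head top at 108 to 109 mm (home is 108 mm). The wrist camera's median was 110 mm, a little higher, but the last picture shows the head flush.
- **Position:** the head is centred within about 1 mm of the bore, and the arm was clear at about 216 mm height.

**Not confirmed**
- **Bar's stop:** I never felt it as a 4 N force. I judged the drop by the head height and did not force the bar on.
- **Bar lean:** at the end the scene camera read it as 0.42 rad, against 0.29 rad while I was pushing. The 0.42 reading was the same before and after pressing, from fewer points.
- **Pin upright:** I did not check this separately beyond the flush head. A rough slope fit to the wrist camera's depth was too contaminated by the head's side to use.
- **Bystanders:** I did not re-measure the deodorant, ring dish and tin, but the arm did not go near them.

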